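# Fetch the bracket that matches the sample

### The job

One post bracket stands alone on the bench, at the right front, as a sample. From the three brackets in the sorting frame on the left, take the one whose foot has the same shape as the sample's, and stand it upright on the bench right next to the sample, so that the pair is ready to fit. Leave the sample and the other two brackets where they are.

Things in the scene. Friction and masses are not known exactly. Their poses are not given: they have to be found in the camera images.
- angle_1: Bracket, about 90 g: flat black foot 8 mm thick on the bench, round upright steel post of 14 mm diameter, top 46 mm above the bench. Origin on the post's axis at the foot's underside, z up. Foot an L from above: 26 mm disc and two arms 18 mm wide, reaching 42 mm from the axis along +x and +y. Any of the four may be the sample: it alone starts at y below -0.15.
- angle_2: Bracket, about 90 g: flat black foot 8 mm thick on the bench, round upright steel post of 14 mm diameter, top 46 mm above the bench. Origin on the post's axis at the foot's underside, z up. Foot an L from above: 26 mm disc and two arms 18 mm wide, reaching 42 mm from the axis along +x and +y. Twin of angle_1. The three in the frame start at y above 0.28.
- straight_1: Bracket, about 90 g: flat black foot 8 mm thick on the bench, round upright steel post of 14 mm diameter, top 46 mm above the bench. Origin on the post's axis at the foot's underside, z up. Foot a straight bar from above: 26 mm disc and two arms 18 mm wide, reaching 42 mm from the axis along +x and -x. Frame: fixed, bottomless, one row of three 98 mm cells along about x, walls 10 mm high.
- straight_2: Bracket, about 90 g: flat black foot 8 mm thick on the bench, round upright steel post of 14 mm diameter, top 46 mm above the bench. Origin on the post's axis at the foot's underside, z up. Foot a straight bar from above: 26 mm disc and two arms 18 mm wide, reaching 42 mm from the axis along +x and -x. Twin of straight_1. Bare bench around the sample: x 0.27 to 0.43, y -0.38 to -0.05.

How it is judged (in metres and radians):
At the end, for the whole second after the job is handed in: The two brackets of the sample's shape stand upright (within 8 degrees), at rest on the bench outside the frame (y under 0.15), post axes under 140 mm apart; the sample has moved less than 30 mm, and so have the two other brackets, which still stand (((horizontal distance between angle_1 and angle_2 below 0.14 m and distance of any of angle_1, angle_2 from where it was at the start of the episode below 0.03 m and world y of each of angle_1, angle_2 below 0.15 m and height (world z) of each of angle_1, angle_2 below 0.006 m and angle between each of angle_1, angle_2's own z axis and vertical below 0.15 rad and linear speed of each of angle_1, angle_2 below 0.02 m/s and distance of each of straight_1, straight_2 from where it was at the start of the episode below 0.03 m and angle between each of straight_1, straight_2's own z axis and vertical below 0.2 rad) or (horizontal distance between straight_1 and straight_2 below 0.14 m and distance of any of straight_1, straight_2 from where it was at the start of the episode below 0.03 m and world y of each of straight_1, straight_2 below 0.15 m and height (world z) of each of straight_1, straight_2 below 0.006 m and angle between each of straight_1, straight_2's own z axis and vertical below 0.15 rad and linear speed of each of straight_1, straight_2 below 0.02 m/s and distance of each of angle_1, angle_2 from where it was at the start of the episode below 0.03 m and angle between each of angle_1, angle_2's own z axis and vertical below 0.2 rad))); the robot touches nothing.
It fails at once if A bracket of the other shape than the sample's is lifted (more than 30 mm) ((world y of any of angle_1, angle_2 below 0.15 m and height (world z) of any of straight_1, straight_2 above 0.03 m) or (world y of any of straight_1, straight_2 below 0.15 m and height (world z) of any of angle_1, angle_2 above 0.03 m)).
It also fails if it takes over 40 s, if anything falls off the work surface, if the arm or the gripper's body presses on something with over 40 N, if the wrist force passes 120 N, or if a joint passes its speed limit or range.

### The arm

A 6-joint arm with a two-finger parallel gripper is mounted at the origin on a cart in front of the work surface, level with it; the furniture and walls round the work are solid. World frame = base frame: x ahead of the robot, y to its left, z up, the work surface at z = 0. Lengths are in mm, angles in degrees, forces in N, time in s.
With the tool pointing down it reaches from about 350 to 850 mm from the base axis. Payload 8.1 kg.
Tool frame: the origin (TCP) lies midway between the tips of the shut fingers; the grasp point (between the pads) lies 19 mm behind it (r.pinch_z is the distance from the TCP to the grasp point, in mm); z points along the fingers, y is the line along which they close (so a half turn about z gives the same grasp; the last joint's range is limited). The gripper opens to 85 mm and grips with 20 to 120 N. Pads are 22 mm wide; open, the fingers measure 114 mm over their backs; the gripper's body (76 mm by 85 mm) begins 54 mm behind the grasp point. The pads swing forward as they close: fully open they stand 13 mm farther back than shut.
Start: joints at [-70.497, 7.471, 85.268, -0, 87.261, -4.893], TCP at [247.85, -546.421, 231.292] pointing down, gripper open.
Joint ranges: [-169.43, 169.43], [-51.17, 129.36], [1.28, 143.12], [-76.62, 256.62], [0, 156.53], [-152.29, 152.29]. Speed limits (degrees/s): [136.94, 136.94, 159.86, 180, 180, 180].

### API

Orientations are given as [roll, pitch, yaw] about the fixed x, y, z axes, in that order (R = Rz(yaw) Ry(pitch) Rx(roll)).
In Python, from bench import sensors, optics, job, r gives the robot as it stands.
- The arm moves only by the tool play_rows, never from a script. Its argument "motion" is a list that holds one entry, the list of rows, each a list of 6 numbers: the shift along the tool's x, y, z in cm, then the turn, a rotation vector about the tool's x, y, z in degrees. In form: [[[x, y, z, ax, ay, az], ...]]. A call has 1 to 5 rows; each row is the pose to reach, as a shift and turn from the pose commanded when the call began, along the tool's axes at that moment; what a row does not reach only later rows make up. A row lasts 1/10 s, in which the tool goes at most 50 mm and 8.59 degrees, less where a joint would pass 70% of its speed; a pose out of reach is approached as far as the arm can. A call with a gripper value outside its range is refused whole. "jaw" is the opening, from 0 (shut) to 1 (fully open), set as the call begins (left out, the last holds). The fingers move at their own pace and stop on an object; "squeeze" is the grip in N (left out, the last holds). Time passes only in rows, so rows that repeat a pose let the fingers close. It gives the time, the measured TCP pose, the force, the opening and the grip force at its end, in the units of the state.
- sensors.sense(): the state, without advancing time (a new reading comes with each control period).
- optics.snapshot(name): name is "side" or "top" or "wrist"; returns a dict with "pixels" (420x560x3 uint8, red, green, blue), "mtx" (3x3 intrinsics, pixels), "k1" (the pictures are not rectified: a ray, as slopes to the right and down, at radius r is drawn at 1 + k1 r^2 times it, then the intrinsics apply), "R" (3x3) and "t" (3): a world point X has camera coordinates R X + t; the wrist camera has in their place "T_tool_cam" (4x4, takes a point from camera to tool coordinates, whose origin is the TCP and whose axes are the flange's). Camera axes: x right, y down, z forward; pixel columns grow to the right and rows downward; lengths in mm; the calibration is good to about 2 mm. A picture is of the moment at which its call begins: read the wrist's pose just before it. There is no depth.
- job.hand_in(): hands the job in; it is judged then, once.
The state is a dict: "time": time; "joint_pos": joint angles; "qd": joint speeds; "joint_efforts": joint torques, N m; "tool_pos": TCP position; "tcp_rot": TCP orientation; "ft_force": force on the tool from outside, world axes, zero at the start; "wrist_torque": the same for the moment, N m; "finger_gap": finger opening in mm; "grip_force": force on a finger pad.
Only numpy, scipy, OpenCV 4.12 (cv2) and the standard library are available. Lean on these libraries where they do the work, as an engineer would, in place of code of your own. Each camera call takes 0.05 s, during which the arm holds its last target. There are 200 camera calls.

## Working session

There is one attempt and no reset: what is moved stays moved. The work goes in short steps, Python scripts to look and compute and a tool call to move; the robot and the scene stay as the last step left them, time stands still between calls to the robot, and variables do not carry over. Pictures are saved under pics/ and viewed, at most 10 in all, crops included, and the job is handed in when it is done.

Besides the shell and the picture viewer there is one more tool, called after ">>>" by a JSON object that holds its "method" and its "body". play_rows: Moves the arm, as the interface text tells. Its arguments: {"type":"object","properties":{"motion":{"type":"array","items":{"type":"array","items":{"type":"array","items":{"type":"number"}}}},"jaw":{"type":"number"},"squeeze":{"type":"number"}},"required":["motion"]}

```bash
ls; mkdir -p pics; python3 - <<'E'
from bench import sensors,optics,job,r
import cv2,numpy as np
print(sensors.sense())
for n in("top","side"):
    s=optics.snapshot(n);cv2.imwrite(f"pics/{n}0.png",s["pixels"][:,:,::-1]);np.savez(f"{n}0.npz",**s);print(n,s["mtx"],s["k1"],s["R"],s["t"])
E
```

```text
pics
{'time': 0.0, 'joint_pos': array([-7.04974877e+01,  7.51394776e+00,  8.53296762e+01, -2.42039446e-03,
        8.72614285e+01, -4.89449654e+00]), 'qd': array([ 0.12491891, -0.01237503,  0.01826823,  0.09696378,  0.09625647,
        0.0479239 ]), 'joint_efforts': array([-1.12927777e-03, -5.69405115e+01, -5.00552130e+01, -2.99183712e-04,
        1.50368165e-02,  1.18925661e-05]), 'tool_pos': array([ 247.64216209, -545.90544326,  230.25272393]), 'tcp_rot': array([-1.79895124e+02, -6.55459579e-03,  2.43971207e+01]), 'ft_force': array([0.00473371, 0.26454368, 0.45631815]), 'wrist_torque': array([-0.0455542 , -0.02123278,  0.02210275]), 'grip_force': 0.0, 'finger_gap': 85.3741245744954}
top [[404.16148839   0.         278.49057842]
 [  0.         404.16148839 211.40663063]
 [  0.           0.           1.        ]] -0.08204682143588288 [[-0.02057008 -0.99976753 -0.00646196]
 [-0.98623854  0.02135137 -0.16394405]
 [ 0.16404391  0.00300069 -0.98644847]] [  20.00986327  475.71461124 1122.38113936]
side [[407.06097201   0.         284.30135933]
 [  0.         407.06097201 209.65069392]
 [  0.           0.           1.        ]] -0.02328583584133353 [[-0.95256567 -0.30426737 -0.00632494]
 [-0.15858461  0.51400251 -0.84300198]
 [ 0.25974903 -0.80201171 -0.53787327]] [489.93516451 110.98099042 966.42939527]
```

View pics/top0.png

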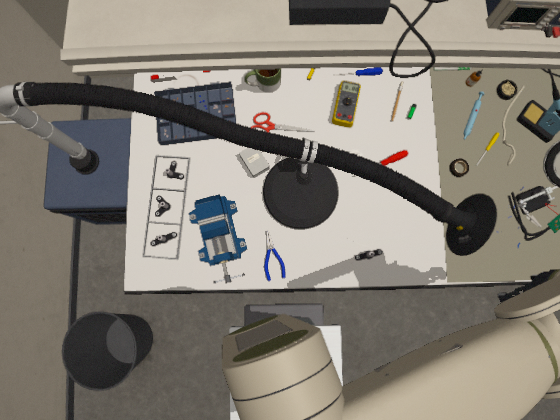

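View pics/side0.png

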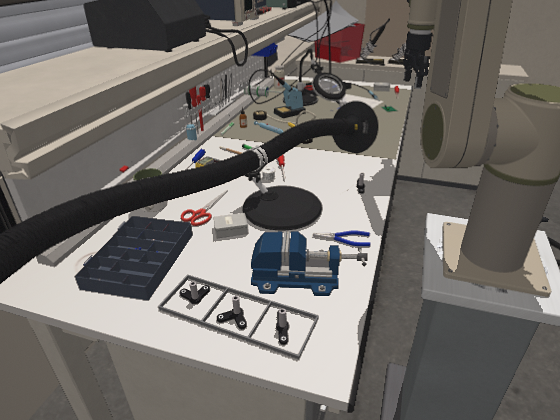

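The top view shows the frame at left with brackets near (175,170), (161,205) and (163,238), and the sample at (369,255). A black hose crosses overhead, and the vise stands at (218,230). I'll enlarge the brackets next and measure them.

```bash
cat > h.py <<'E'
import numpy as np,cv2
def ray(s,uv):
    K=s["mtx"];k=float(s["k1"]);d=(np.atleast_2d(uv)-K[:2,2])/K[0,0]
    x=d.copy()
    for _ in range(20): x=d/(1+k*(x**2).sum(1,keepdims=True))
    v=np.c_[x,np.ones(len(x))]
    return -s["R"].T@s["t"], v@s["R"]
def plane(s,uv,z):
    c,v=ray(s,uv);return c+v*((z-c[2])/v[:,2])[:,None]
def tri(s1,u1,s2,u2):
    c1,v1=ray(s1,u1);c2,v2=ray(s2,u2);v1=v1[0];v2=v2[0]
    a=np.linalg.lstsq(np.c_[v1,-v2],c2-c1,rcond=None)[0]
    p,q=c1+a[0]*v1,c2+a[1]*v2;return (p+q)/2,np.linalg.norm(p-q)
E
python3 - <<'E'
from h import *
t=dict(np.load("top0.npz"));s=dict(np.load("side0.npz"))
T=cv2.cvtColor(t["pixels"],cv2.COLOR_RGB2BGR);S=cv2.cvtColor(s["pixels"],cv2.COLOR_RGB2BGR)
c=lambda I,x,y,w,h,f:cv2.resize(I[y:y+h,x:x+w],None,fx=f,fy=f,interpolation=cv2.INTER_CUBIC)
a=c(T,140,150,60,120,5);b=c(T,344,235,50,40,6);d=c(S,155,270,170,90,2.5) if 0 else c(S,155,270,170,90,2.4)
e=c(S,335,160,50,50,6)
o=np.zeros((600,800,3),np.uint8)
o[:600,:300]=a;o[:240,300:600]=b;o[240:240+d.shape[0],300:300+d.shape[1]]=d
o[460:600,500:800]=e[80:220]
cv2.imwrite("pics/c.png",o)
for p in [(175,170),(161,205),(163,238),(369,255)]: print(plane(t,p,8).round(0))
# hose: points in top vs side guesses
for p,q in [((310,150),(262,158)),((470,222),(355,128)),((303,190),(283,208))]: print(tri(t,p,s,q))
E
```

```text
[[615. 321.   8.]]
[[508. 361.   8.]]
[[409. 352.   8.]]
[[ 347. -251.    8.]]
(array([614.50096933, -80.95124626, 138.51341676]), np.float64(21.76077389981392))
(array([ 422.10755489, -527.62216729,   78.72578167]), np.float64(11.12905356587919))
(array([543.1052536 , -65.64304679,  -3.92497364]), np.float64(7.589568146846532))
```

View pics/c.png

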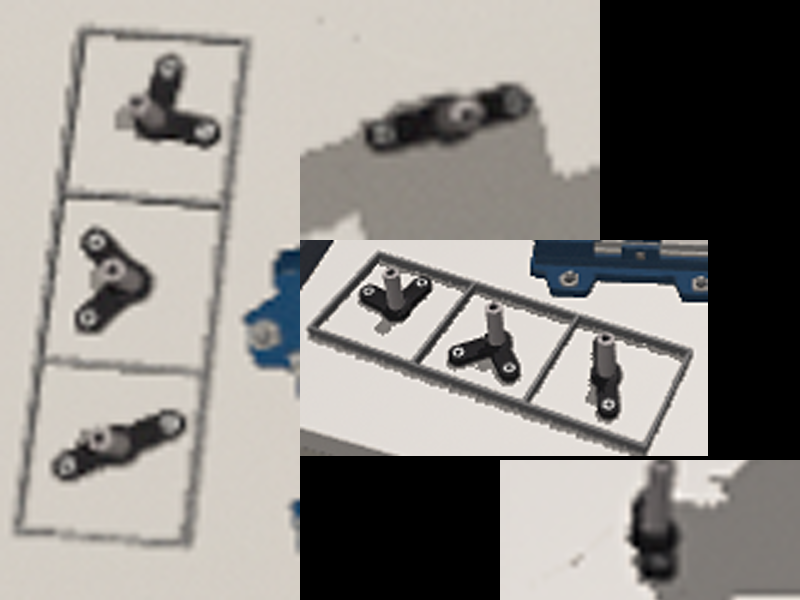

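The sample's foot is a straight bar, and so is the bottom bracket in the frame at about (163,238), so that is my target. Next I'll measure both precisely and check the heights of the hose and vise.

```bash
cat >> h.py <<'E'
def go(st,xyz,yaw):
    from scipy.spatial.transform import Rotation as Ro
    R0=Ro.from_euler('xyz',st["tcp_rot"],degrees=True);R1=Ro.from_euler('xyz',[180,0,yaw],degrees=True)
    return (R0.inv().apply(np.array(xyz)-st["tool_pos"])/10).round(2),(R0.inv()*R1).as_rotvec(degrees=True).round(1)
E
python3 - <<'E'
from h import *
from bench import sensors
t=dict(np.load("top0.npz"));s=dict(np.load("side0.npz"))
f=lambda x,y,k,ox,oy:np.array([(x+.5)/k-.5+ox,(y+.5)/k-.5+oy])
def rep(n,e1,e2,top,stop):
    E=plane(t,[e1,e2],8);d=E[1]-E[0];print(n,"ends",E.round(1).tolist(),"mid",E.mean(0).round(1),"len",np.linalg.norm(d).round(1),"ang",np.degrees(np.arctan2(d[1],d[0])).round(1))
    print("  top@46",plane(t,top,46).round(1),"tri",tri(t,top,s,stop))
rep("target",f(67,467,5,140,150),f(172,424,5,140,150),f(98,439,5,140,150),f(605-300,340-240,2.4,155,270))
rep("sample",f(82,133,6,344,235),f(213,101,6,344,235),f(165,115,6,344,235),f(157,80+8,6,335,160))
# hose: epipolar candidates
def proj(c,X):
    v=c["R"]@X+c["t"];x=v[:2]/v[2];x=x*(1+float(c["k1"])*(x@x));return (c["mtx"][:2,:2]@x+c["mtx"][:2,2]).round(0)
for uv in [(130,95),(220,115),(380,165),(203,235)]:
    print(uv,[(z,plane(t,uv,z)[0,:2].round(0).tolist(),proj(s,plane(t,uv,z)[0]).tolist()) for z in range(0,401,80)])
print(go(sensors.sense(),[400,330,240],100))
E
```

```text
target ends [[394.9, 381.6, 8.0], [419.2, 319.4, 8.0]] mid [407.1 350.5   8. ] len 66.8 ang -68.7
  top@46 [[407.1 351.9  46. ]] tri (array([406.89293158, 352.75200957,  42.87668932]), np.float64(1.0809603594016803))
sample ends [[342.7, -216.1, 8.0], [356.6, -280.9, 8.0]] mid [ 349.6 -248.5    8. ] len 66.3 ang -77.9
  top@46 [[ 348.3 -248.5   46. ]] tri (array([ 349.26064022, -249.55557059,   41.2234243 ]), np.float64(1.422920600619872))
(130, 95) [(0, [870.0, 476.0], [44.0, 318.0]), (80, [830.0, 445.0], [59.0, 282.0]), (160, [791.0, 413.0], [75.0, 243.0]), (240, [751.0, 381.0], [93.0, 202.0]), (320, [712.0, 349.0], [112.0, 156.0]), (400, [672.0, 318.0], [133.0, 107.0])]
(220, 115) [(0, [791.0, 186.0], [157.0, 242.0]), (80, [757.0, 174.0], [166.0, 215.0]), (160, [723.0, 162.0], [176.0, 186.0]), (240, [689.0, 150.0], [188.0, 154.0]), (320, [655.0, 138.0], [200.0, 118.0]), (400, [621.0, 126.0], [213.0, 80.0])]
(380, 165) [(0, [619.0, -302.0], [282.0, 167.0]), (80, [597.0, -281.0], [286.0, 149.0]), (160, [574.0, -260.0], [291.0, 128.0]), (240, [552.0, -239.0], [297.0, 105.0]), (320, [529.0, -219.0], [303.0, 79.0]), (400, [507.0, -198.0], [310.0, 51.0])]
(203, 235) [(0, [417.0, 235.0], [294.0, 286.0]), (80, [408.0, 219.0], [301.0, 253.0]), (160, [399.0, 204.0], [308.0, 218.0]), (240, [390.0, 189.0], [315.0, 181.0]), (320, [381.0, 173.0], [323.0, 139.0]), (400, [372.0, 158.0], [332.0, 95.0])]
(array([ 50.05, -73.48,  -0.84]), array([ -0.1,  -0.1, -75.6]))
```

>>> {"method": "play_rows", "body": {"motion": [[[21, -16, -1, 0, 0, -42], [21, -16, -1, 0, 0, -42], [21, -16, -1, 0, 0, -42], [21, -16, -1, 0, 0, -42], [21, -16, -1, 0, 0, -42]]], "jaw": 0.7}}

```text
time: 0.6
tool_pos: [366.6, -324.5, 240.4]
tcp_rot: [-180.0, -0.0, 66.7]
ft_force: [-0.1, 0.2, -0.3]
finger_gap: 60.1
grip_force: 0.0
```

```bash
python3 - <<'E'
from h import *
from bench import sensors
s=sensors.sense();print(s["time"],s["tool_pos"],s["tcp_rot"],s["ft_force"]);print(go(s,[395,300,230],100),go(s,[390,0,230],100))
E
```

```text
0.6 [ 366.58981167 -324.50329147  240.38248924] [-1.79973085e+02 -1.76350969e-02  6.67189368e+01] [-0.07553625  0.15996646 -0.31687545]
(array([ 58.49, -22.07,   1.07]), array([ -0. ,  -0. , -33.3])) (array([ 30.73, -10.67,   1.05]), array([ -0. ,  -0. , -33.3]))
```

>>> {"method": "play_rows", "body": {"motion": [[[30.5, -10.5, 1, 0, 0, -33], [30.5, -10.5, 1, 0, 0, -33], [30.5, -10.5, 1, 0, 0, -33], [30.5, -10.5, 1, 0, 0, -33], [30.5, -10.5, 1, 0, 0, -33]]]}}

```text
time: 1.1
tool_pos: [385.9, -75.5, 232.7]
tcp_rot: [180.0, -0.0, 99.6]
ft_force: [0.6, -0.5, -0.0]
finger_gap: 59.9
grip_force: 0.0
```

```bash
python3 - <<'E'
from h import *
from bench import sensors
s=sensors.sense();print(s["time"],s["tool_pos"],s["tcp_rot"]);print(go(s,[395,300,230],100))
E
```

```text
1.1 [385.85420458 -75.47249897 232.69838879] [ 1.79993299e+02 -4.49784392e-03  9.96383518e+01]
(array([36.86,  7.19,  0.27]), array([ 0. , -0. , -0.4]))
```

>>> {"method": "play_rows", "body": {"motion": [[[24, 4.5, 0, 0, 0, 0], [24, 4.5, 0, 0, 0, 0], [24, 4.5, 0, 0, 0, 0], [24, 4.5, 0, 0, 0, 0], [24, 4.5, 0, 0, 0, 0]]]}}

```text
time: 1.6
tool_pos: [390.9, 169.2, 232.9]
tcp_rot: [180.0, -0.0, 99.4]
ft_force: [1.2, -0.1, -0.0]
finger_gap: 59.9
grip_force: 0.0
```

>>> {"method": "play_rows", "body": {"motion": [[[13, 3, 3, 0, 0, 0], [13, 3, 3, 0, 0, 0], [13, 3, 3, 0, 0, 0], [13, 3, 3, 0, 0, 0], [13, 3, 3, 0, 0, 0]]]}}

```text
time: 2.1
tool_pos: [399.2, 300.1, 202.0]
tcp_rot: [-179.9, 0.1, 99.5]
ft_force: [0.6, 0.8, -0.0]
finger_gap: 59.8
grip_force: 0.0
```

```bash
python3 - <<'E'
from h import *
from bench import sensors,optics
s=sensors.sense();print(s["time"],s["tool_pos"],s["tcp_rot"])
w=optics.snapshot("wrist");np.savez("w1.npz",**w,p=s["tool_pos"],e=s["tcp_rot"]);cv2.imwrite("pics/w1.png",w["pixels"][:,:,::-1]);print(w["T_tool_cam"].round(3))
E
```

```text
2.1 [399.17539439 300.13137159 202.03873914] [-1.79884098e+02  6.39168987e-02  9.95137850e+01]
[[-0.00000e+00 -9.56000e-01 -2.92000e-01  7.39200e+01]
 [ 1.00000e+00 -1.00000e-03  1.00000e-03 -8.06000e-01]
 [-1.00000e-03 -2.92000e-01  9.56000e-01 -1.44435e+02]
 [ 0.00000e+00  0.00000e+00  0.00000e+00  1.00000e+00]]
```

View pics/w1.png

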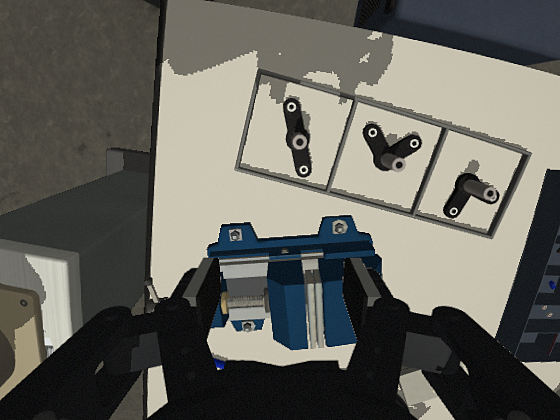

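The wrist view confirms the straight bar in the near cell, with rings at (291,107) and (304,170) and the post top at (299,142).

```bash
cat >> h.py <<'E'
def wcam(w,p,e):
    from scipy.spatial.transform import Rotation as Ro
    R=Ro.from_euler('xyz',e,degrees=True).as_matrix();T=w["T_tool_cam"]
    A=R@T[:3,:3];c=R@T[:3,3]+p
    return dict(mtx=w["mtx"],k1=w["k1"],R=A.T,t=-A.T@c)
E
python3 - <<'E'
from h import *
from bench import sensors
d=dict(np.load("w1.npz"));c=wcam(d,d["p"],d["e"])
P=plane(c,[(291,107),(304,170)],8);print(P,P.mean(0),np.linalg.norm(P[1]-P[0]),plane(c,(299,142),46))
s=sensors.sense();print(go(s,[407,351,100],99.5),go(s,[407,351,15],99.5))
E
```

```text
[[394.61442046 381.85000392   8.        ]
 [419.71502416 319.96732126   8.        ]] [407.16472231 350.90866259   8.        ] 66.77953817235372 [[406.50238825 351.12789632  46.        ]]
(array([ 4.97,  1.58, 10.26]), array([-0.1,  0.1, -0.1])) (array([ 4.98,  1.59, 18.76]), array([-0.1,  0.1, -0.1]))
```

The wrist estimate of (407,351) agrees with the top view, so I'll descend.

>>> {"method": "play_rows", "body": {"motion": [[[5, 1.6, 3, 0, 0, 0], [5, 1.6, 7, 0, 0, 0], [5, 1.6, 11, 0, 0, 0], [5, 1.6, 12, 0, 0, 0], [5, 1.6, 12, 0, 0, 0]]]}}

```text
time: 2.65
tool_pos: [406.8, 349.9, 81.8]
tcp_rot: [-179.8, 0.1, 99.3]
ft_force: [0.5, 0.5, 1.2]
finger_gap: 59.4
grip_force: 0.0
```

>>> {"method": "play_rows", "body": {"motion": [[[0, 0, 2, 0, 0, 0], [0, 0, 4, 0, 0, 0], [0, 0, 5.5, 0, 0, 0], [0, 0, 6.7, 0, 0, 0], [0, 0, 6.7, 0, 0, 0]]]}}

```text
time: 3.15
tool_pos: [407.3, 351.3, 15.4]
tcp_rot: [-179.9, 0.0, 99.4]
ft_force: [-1.1, 0.0, -0.1]
finger_gap: 59.6
grip_force: 0.0
```

>>> {"method": "play_rows", "body": {"motion": [[[0, 0, 0, 0, 0, 0], [0, 0, 0, 0, 0, 0], [0, 0, 0, 0, 0, 0], [0, 0, 0, 0, 0, 0], [0, 0, 0, 0, 0, 0]]], "jaw": 0, "squeeze": 50}}

```text
time: 3.65
tool_pos: [408.2, 352.3, 17.0]
tcp_rot: [179.9, -0.0, 99.4]
ft_force: [-0.7, -0.1, 7.0]
finger_gap: 11.2
grip_force: 48.9
```

>>> {"method": "play_rows", "body": {"motion": [[[0, 0, -0.5, 0, 0, 0], [0, 0, -1, 0, 0, 0], [0, 0, -1.5, 0, 0, 0], [0, 0, -1.5, 0, 0, 0], [0, 0, -1.5, 0, 0, 0]]]}}

```text
time: 4.15
tool_pos: [407.7, 351.9, 31.2]
tcp_rot: [180.0, -0.0, 99.4]
ft_force: [0.1, -0.5, -2.0]
finger_gap: 11.5
grip_force: 48.7
```

```bash
python3 - <<'E'
from h import *
from bench import sensors,optics
s=sensors.sense();print(s["time"],s["tool_pos"],s["tcp_rot"],s["ft_force"],s["finger_gap"],s["grip_force"])
w=optics.snapshot("wrist")["pixels"][:,:,::-1];x=optics.snapshot("side")["pixels"][:,:,::-1]
o=np.hstack([cv2.resize(w[100:420,130:430],(400,427)),cv2.resize(x[230:380,200:340],(400,427))]);cv2.imwrite("pics/g.png",o)
E
```

```text
4.15 [407.66420473 351.88911969  31.173183  ] [ 1.79981570e+02 -9.82458113e-03  9.93944230e+01] [ 0.0702541  -0.51963536 -2.03486596] 11.483136353123273 48.66231858730316
```

View pics/g.png

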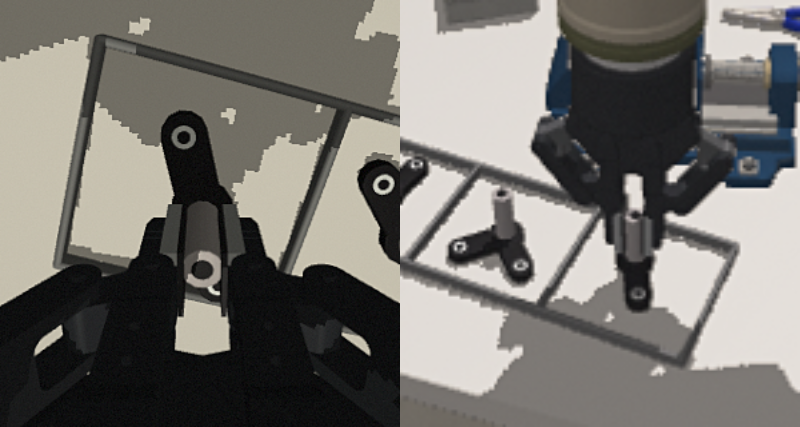

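The post is held centrally between the pads and the bracket hangs upright, so I'll lift and carry it.

>>> {"method": "play_rows", "body": {"motion": [[[0, 0, -3, 0, 0, 0], [0, 0, -7, 0, 0, 0], [0, 0, -11, 0, 0, 0], [0, 0, -15, 0, 0, 0], [0, 0, -18, 0, 0, 0]]]}}

```text
time: 4.75
tool_pos: [408.0, 352.1, 213.8]
tcp_rot: [179.9, -0.1, 99.4]
ft_force: [1.5, 0.2, 0.1]
finger_gap: 11.5
grip_force: 48.8
```

>>> {"method": "play_rows", "body": {"motion": [[[-3, 0, -1, 0, 0, 0], [-7, 0, -1, 0, 0, 0], [-11.5, 0, -1, 0, 0, 0], [-16, 0, -1, 0, 0, 0], [-20, 0, -1, 0, 0, 0]]]}}

```text
time: 5.25
tool_pos: [440.0, 152.6, 220.8]
tcp_rot: [-180.0, 0.0, 99.4]
ft_force: [1.5, 0.4, -1.1]
finger_gap: 11.5
grip_force: 48.8
```

```bash
python3 - <<'E'
from h import *
from bench import sensors
s=sensors.sense();print(s["time"],s["tool_pos"],s["tcp_rot"],s["grip_force"],s["finger_gap"]);print(go(s,[375,-142,220],90.2))
E
```

```text
5.25 [440.03083903 152.6283305  220.75283493] [-1.79989607e+02  1.54957543e-02  9.94007231e+01] 48.8171249628067 11.473583134383157
(array([-28.  , -11.23,   0.08]), array([-0. ,  0. ,  9.2]))
```

>>> {"method": "play_rows", "body": {"motion": [[[-4, -1.6, 0, 0, 0, 2], [-8, -3.2, 0, 0, 0, 4], [-12, -4.8, 0, 0, 0, 6], [-16, -6.4, 0, 0, 0, 8], [-20, -8, 0, 0, 0, 9]]]}}

```text
time: 5.75
tool_pos: [393.2, -57.3, 220.9]
tcp_rot: [180.0, 0.0, 90.3]
ft_force: [0.8, -0.5, -0.7]
finger_gap: 11.3
grip_force: 48.9
```

```bash
python3 - <<'E'
from h import *
from bench import sensors
s=sensors.sense();print(s["time"],s["tool_pos"],s["tcp_rot"],s["grip_force"]);print(go(s,[375,-142,60],90.2))
E
```

```text
5.75 [393.16198414 -57.31691274 220.87465656] [1.79985673e+02 4.20350001e-03 9.03358114e+01] 48.91045868396759
(array([-8.46, -1.87, 16.09]), array([0. , 0. , 0.1]))
```

>>> {"method": "play_rows", "body": {"motion": [[[-4, -0.9, 1, 0, 0, 0], [-8.5, -1.9, 2, 0, 0, 0], [-8.5, -1.9, 6, 0, 0, 0], [-8.5, -1.9, 10, 0, 0, 0], [-8.5, -1.9, 13, 0, 0, 0]]]}}

```text
time: 6.25
tool_pos: [374.2, -141.1, 88.5]
tcp_rot: [-179.9, -0.1, 90.3]
ft_force: [-0.3, -0.7, -1.5]
finger_gap: 11.3
grip_force: 48.9
```

>>> {"method": "play_rows", "body": {"motion": [[[0, 0, 2, 0, 0, 0], [0, 0, 3.5, 0, 0, 0], [0, 0, 5, 0, 0, 0], [0, 0, 5.5, 0, 0, 0], [0, 0, 5.5, 0, 0, 0]]]}}

```text
time: 6.75
tool_pos: [374.8, -140.6, 35.3]
tcp_rot: [-179.9, -0.1, 90.4]
ft_force: [-0.4, -0.7, -0.5]
finger_gap: 11.6
grip_force: 48.9
```

```bash
python3 - <<'E'
from h import *
from bench import sensors,optics
s=sensors.sense();print(s["time"],s["tool_pos"],s["tcp_rot"],s["ft_force"])
w=optics.snapshot("wrist")["pixels"][:,:,::-1]
cv2.imwrite("pics/p.png",w)
E
```

```text
6.75 [ 374.78575688 -140.57278302   35.27596302] [-1.79901507e+02 -5.38084416e-02  9.03992726e+01] [-0.37827519 -0.69750983 -0.47766563]
```

View pics/p.png

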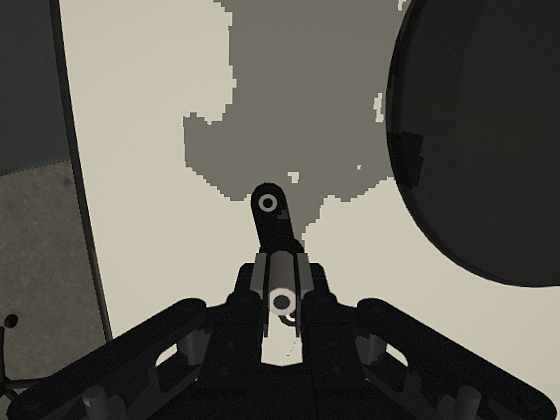

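The bracket is held as before, with its foot ring at (267,203) and bare bench below it. I'll lower it slowly.

>>> {"method": "play_rows", "body": {"motion": [[[0, 0, 0.7, 0, 0, 0], [0, 0, 1.2, 0, 0, 0], [0, 0, 1.6, 0, 0, 0], [0, 0, 1.7, 0, 0, 0], [0, 0, 1.7, 0, 0, 0]]]}}

```text
time: 7.3
tool_pos: [375.4, -140.9, 18.8]
tcp_rot: [-180.0, -0.0, 90.4]
ft_force: [-0.6, -0.2, -1.3]
finger_gap: 11.6
grip_force: 48.9
```

>>> {"method": "play_rows", "body": {"motion": [[[0, 0, 0.1, 0, 0, 0], [0, 0, 0.1, 0, 0, 0], [0, 0, 0.1, 0, 0, 0]]]}}

```text
time: 7.6
tool_pos: [375.6, -141.0, 18.1]
tcp_rot: [180.0, 0.0, 90.4]
ft_force: [0.7, -0.5, -1.3]
finger_gap: 11.6
grip_force: 48.9
```

>>> {"method": "play_rows", "body": {"motion": [[[0, 0, 0.1, 0, 0, 0], [0, 0, 0.15, 0, 0, 0], [0, 0, 0.2, 0, 0, 0], [0, 0, 0.2, 0, 0, 0]]]}}

```text
time: 8.0
tool_pos: [375.8, -141.2, 16.9]
tcp_rot: [180.0, 0.0, 90.4]
ft_force: [-4.8, 1.0, 10.1]
finger_gap: 11.8
grip_force: 50.2
```

The foot is on the bench, with 10 N of contact. Release and rise.

>>> {"method": "play_rows", "body": {"motion": [[[0, 0, 0, 0, 0, 0], [0, 0, 0, 0, 0, 0], [0, 0, 0, 0, 0, 0], [0, 0, 0, 0, 0, 0], [0, 0, 0, 0, 0, 0]]], "jaw": 0.6}}

```text
time: 8.5
tool_pos: [375.5, -141.0, 15.9]
tcp_rot: [-180.0, -0.0, 90.4]
ft_force: [-0.4, 0.5, -0.1]
finger_gap: 51.3
grip_force: 0.0
```

>>> {"method": "play_rows", "body": {"motion": [[[0, 0, -1, 0, 0, 0], [0, 0, -3, 0, 0, 0], [0, 0, -7, 0, 0, 0], [0, 0, -11, 0, 0, 0], [0, 0, -15, 0, 0, 0]]]}}

```text
time: 9.0
tool_pos: [375.2, -140.8, 168.2]
tcp_rot: [180.0, 0.0, 90.4]
ft_force: [-0.2, -0.5, 0.7]
finger_gap: 51.1
grip_force: 0.0
```

>>> {"method": "play_rows", "body": {"motion": [[[5, 2, -2, 0, 0, 0], [10, 4, -2, 0, 0, 0], [15, 5, -2, 0, 0, 0], [18, 5, -2, 0, 0, 0], [18, 5, -2, 0, 0, 0]]]}}

```text
time: 9.5
tool_pos: [424.3, 43.9, 186.9]
tcp_rot: [180.0, -0.1, 90.7]
ft_force: [-0.2, -0.5, -0.5]
finger_gap: 51.0
grip_force: 0.0
```

```bash
python3 - <<'E'
from h import *
from bench import sensors,optics
s=sensors.sense();print(s["time"],s["tool_pos"],s["ft_force"])
t=optics.snapshot("top")["pixels"][:,:,::-1];x=optics.snapshot("side")["pixels"][:,:,::-1]
cv2.imwrite("pics/e.png",np.hstack([cv2.resize(t[200:290,270:400],(400,277)),cv2.resize(x[150:250,300:400],(277,277))]))
E
```

```text
9.5 [424.2560495   43.89225677 186.93833211] [-0.18173373 -0.47674925 -0.52235726]
```

View pics/e.png

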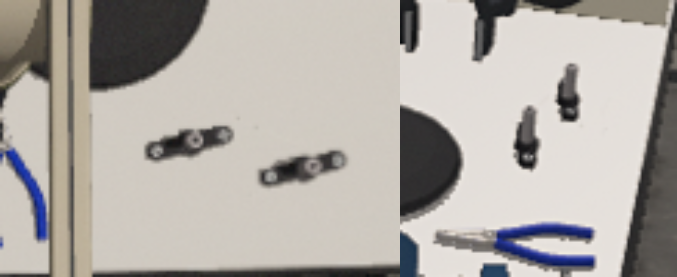

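Both straight brackets stand upright and parallel, with crop posts at about (195,138) and (312,165). The axes are about 110 mm apart, so I'm handing in.

```bash
python3 -c "
from bench import job
print(job.hand_in())"
```

```text
the job is handed in; nothing more can be done
None
```

The straight bracket from the near cell of the frame now stands upright about 110 mm from the sample; I moved neither the sample nor the other two brackets, and handed the job in after about 9.6 s, though the hand-in returned no verdict.

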